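# Fit the inner lid of a tea canister with its nested lids and take the outer lid off again

## Robot

A 7-joint arm with a two-finger parallel gripper is mounted at the origin on the work surface. World frame = base frame: x ahead of the robot, y to its left, z up, the work surface at z = 0. Lengths are in m, angles in rad, forces in N, time in s.
With the tool pointing down it reaches from about 0.4 to 0.85 m from the base axis. Payload 10.4 kg.
Tool frame: the origin (TCP) lies midway between the tips of the shut fingers; the grasp point (between the pads) lies manip.pinch_z behind it (manip.pinch_z is the distance from the TCP to the grasp point, in m); z points along the fingers, y is the direction in which the jaws open and shut (so a half turn about z gives the same grasp; the last joint's range is limited). The gripper opens to 85 mm and grips with 20 to 120 N. Pads are 22 mm wide; open, the fingers measure 114 mm over their backs; the gripper's body (76 mm by 85 mm) begins 54 mm behind the grasp point. The pads swing forward as they close: fully open they stand 13 mm farther back than shut.
Start: joints at [1.258, 0.332, -0.065, 1.46, 0.022, 1.35, -0.088], TCP at [0.179, -0.599, 0.231] pointing down, gripper open.
Joint ranges: [-2.6, 2.6], [-0.5, 2.12], [-1.47, 1.34], [0.16, 2.42], [-1.27, 4.41], [0.06, 2.06], [-2.6, 2.6]. Speed limits (rad/s): [2.22, 2.22, 2.79, 2.79, 3.14, 3.14, 3.14].

## Interface

Orientations are given as a unit quaternion [x, y, z, w].
In Python, from workcell import manip gives the robot as it stands.
- The arm moves only by the shell command python3 -m handwheel 'ROWS' [FORCE]. ROWS is JSON, a list that holds one entry, the list of rows, each a list of 7 numbers: the shift along the tool's x, y, z in m, then the turn, a rotation vector about the tool's x, y, z in rad, then the finger opening in m, from 0 to 0.0854. In form: [[[tx, ty, tz, ax, ay, az, claw], ...]]. A call has 1 to 8 rows; each row is the pose to reach, as a shift and turn from the pose commanded when the call began, along the tool's axes at that moment; what a row does not reach only later rows make up. A row lasts 1/8 s, in which the tool goes at most 62.5 mm and 10.7 degrees, less where a joint would pass 70% of its speed; a pose out of reach is approached as far as the arm can. A call with a gripper value outside its range is refused whole. The fingers move at their own pace and stop on an object; FORCE is the grip in N (left out, the last holds). Time passes only in rows, so rows that repeat a pose let the fingers close. It gives the time, the measured TCP pose, the force and the opening at its end, in the units of the state.
- manip.get_obs(): the state, without advancing time (a new reading comes with each control period).
- manip.camera(name): name is "side" or "top"; returns the picture (400x640x3 uint8, blue, green, red); there is no depth.
- manip.calibration(name): a dict with "fx", "fy", "cx", "cy" (pixels), "view" (4x4, takes a point from world to camera coordinates). Camera axes: x right, y up, looking along -z (the intrinsics and any distortion apply to the point x, -y, -z); pixel columns grow to the right and rows downward; lengths in m; the calibration is good to about 2 mm. A picture is of the moment at which its call begins. calibration takes no time and is no camera call.
- manip.hand_in(): hands the job in, once; it reports no verdict.
The state is a dict: "clock": time; "joint_pos": joint angles; "joint_velocities": joint speeds; "tau": joint torques, N m; "position": TCP position; "ee_rot": TCP orientation; "ft_force": force on the tool from outside, world axes, zero at the start; "torque": the same for the moment, N m; "grip_width": opening from 0.0 (shut) to 1.0 (fully open).
Only numpy, scipy, OpenCV 4.12 (cv2) and the standard library are available. Lean on these libraries where they do the work, as an engineer would, in place of code of your own. Each camera call takes 0.05 s, during which the arm holds its last target.

## Task

The open steel canister is packed with tea and its two lids stand nested beside it, the black inner lid clipped inside the clear outer one: take the pair by the outer lid's wooden handle, lower it onto the canister and press until the inner lid is fully home in the mouth. Then draw the outer lid alone straight up, leaving the inner lid seated and untouched, and finish while still holding the outer lid in the gripper, level and still, over the canister with 4 to 12 cm between its lower edge and the mouth, so that a helper can lay a brewing card on the inner lid. Leave the canister standing where it is and do not disturb the other things on the table.

Things in the scene. Friction and masses are not known exactly. Their poses are not given: they have to be found in the camera images.
- outer_handle (a point): centre of the oak bar handle on the clear outer lid: bar 54 mm long (lid x), 16 mm wide (lid y), 30 mm high (all sizes here in mm), so from 15 below to 15 above this point. It stands on the lid's flat clear roof (85 wide), 15 below this point. Lid z is up
- outer_rim (a point): centre of the outer lid's lower edge, 56 below outer_handle; same axes. The clear round skirt is 85 wide outside, 80 inside, 38 deep inside. At the start it stands on the table
- inner_flange (a point): centre of the underside of the inner lid's flange. Inner lid: black flange disc 78 wide, 3 thick, a steel button 10 high on it; below it a plug 64 wide, 15 deep, its lowest 6 tapering to 56. At the start it hangs nested in the outer lid, this point 22 above outer_rim
- canister_mouth (a point): centre of the canister's open mouth, at the top of its neck, 106 above its base; z up. Neck 71 wide outside, 66 inside, 24 tall above the shoulder of the steel body (84 wide). With the inner lid home, inner_flange lies at canister_mouth; the outer lid, while on, has outer_rim 22 below canister_mouth
- outer_lid: the outer lid, 120 g (+-25%), origin at outer_rim. Three light spring clips in its skirt carry the inner lid with up to 2 of sideways play and let go of it at a pull of 5 to 8 N; ribs inside push on the inner lid's flange when it is pressed down
- inner_lid: the inner lid, 70 g (+-25%); origin at the centre of the plug's foot, 15 below inner_flange
- canister: the canister, 950 g, loose, full of wrapped tea cakes to 20 below the mouth; origin at the centre of its base. A snap ring in its neck takes the inner lid's plug: a push of 8 to 15 N seats it, and it then holds the inner lid more firmly than the outer lid's clips do
- bowl: black bowl, red inside, 136 wide, 62 high; origin under its centre. Bystander, to be left alone
- spoon: serving spoon lying flat, about 200 long; origin on its underside. Bystander, to be left alone
- tall_tin: slim closed steel tin with a wooden lid, 66 wide, 125 high; origin under its centre. Bystander, to be left alone
- glove_box: carton of disposable gloves 110 x 220 x 55; origin under its centre. Bystander, to be left alone
- scale: flat kitchen scale 170 x 200 x 22; origin under its centre. Bystander, to be left alone
- petal_jar: closed amber jar 72 wide, 100 high; origin under its centre. Bystander, to be left alone
- cards: stack of paper brewing cards 105 x 74 x 12; origin under its centre. Bystander, to be left alone
Not all that is in view belongs to the job. Leave any blue or purple look-alike of the outer_lid alone.

How it is judged:
By the outcome, as a careful person would: the job done as asked, in the order asked, and still so for the second after the job is handed in, while the arm keeps its last pose, push and grip.
It also fails if it takes over 42 s, if anything falls off the work surface, if the arm or the gripper's body presses on something with over 40 N, if the wrist force passes 120 N, or if a joint passes its speed limit or range.

## Working session

There is one attempt and no reset: what is moved stays moved. The work goes in short steps, Python scripts to look and compute and a shell command to move; the robot and the scene stay as the last step left them, time stands still between calls to the robot, and variables do not carry over. Pictures are saved under pics/ and viewed, and the job is handed in when it is done.

```bash
ls; mkdir -p pics; python3 - <<'E'
from workcell import manip
import cv2
for n in("side","top"):
    cv2.imwrite(f"pics/{n}0.png",manip.camera(n)); c=manip.calibration(n); print(n,c)
print(manip.get_obs(), manip.pinch_z)
E
```

```text
pics
side {'fx': 382.8377298986649, 'fy': 382.8377298986649, 'cx': 320.9167929040516, 'cy': 204.91560178275134, 'view': array([[-0.84384322, -0.53634223, -0.01629806,  0.48195947],
       [ 0.33689048, -0.55319185,  0.76189473, -0.22807019],
       [-0.41765227,  0.63742904,  0.64749579, -1.07531633],
       [ 0.        ,  0.        ,  0.        ,  1.        ]])}
top {'fx': 461.31620021972174, 'fy': 461.31620021972174, 'cx': 320.61083168608354, 'cy': 201.15070324717706, 'view': array([[ 0.00829341, -0.9999417 ,  0.00691525,  0.00818095],
       [ 0.9842054 ,  0.00938545,  0.17678136, -0.56459237],
       [-0.17683596,  0.00533991,  0.98422585, -1.59998036],
       [ 0.        ,  0.        ,  0.        ,  1.        ]])}
{'clock': 0.1, 'joint_pos': array([ 1.25838358,  0.33281094, -0.06470828,  1.46083471,  0.02160597,
        1.34987735, -0.08850323]), 'joint_velocities': array([-0.00013343,  0.00029753,  0.00072558, -0.00229   ,  0.00228562,
        0.00085311, -0.00058351]), 'tau': array([ 1.90075960e-03, -6.26742411e+01,  4.93476272e-02, -3.92427778e+01,
        1.62407773e-02,  7.00968914e-03,  5.67320399e-06]), 'position': array([ 0.17851806, -0.59863028,  0.23060489]), 'ee_rot': array([ 9.89517461e-01,  1.44411956e-01, -1.17301200e-04, -6.06088219e-04]), 'ft_force': array([-0.02892242, -0.54684134, -0.69508672]), 'torque': array([0.02027787, 0.06085351, 0.03112998]), 'grip_width': 1.0031240144474847} 0.0187
```

View pics/side0.png

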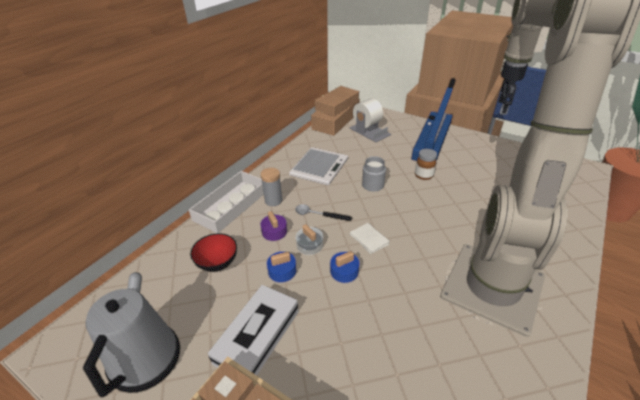

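View pics/top0.png

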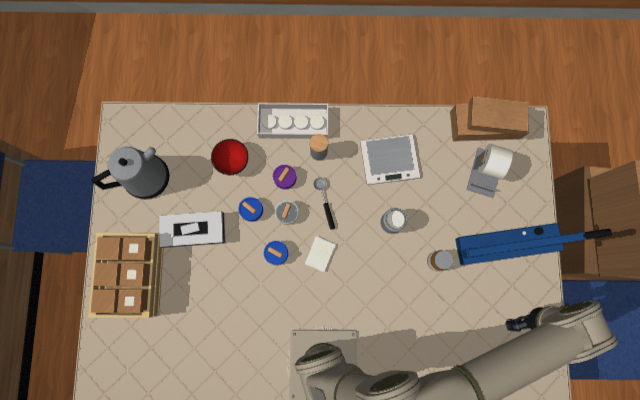

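The clear lid is at about side (310,238) and top (287,212), with blue and purple look-alikes around it. The open canister is at side (374,173) and top (394,220). I'll zoom in.

```bash
python3 - <<'E'
import cv2,numpy as np
s=cv2.imread("pics/side0.png");t=cv2.imread("pics/top0.png")
def z(im,u,v,w=32,k=12):
    c=im[v-w//2:v+w//2+0,u-w//2:u+w//2]; return cv2.resize(c,None,fx=k,fy=k,interpolation=cv2.INTER_NEAREST)
a=np.hstack([z(s,310,236,48,8),z(t,287,212,48,8)])
b=np.hstack([z(s,374,173,48,8),z(t,394,220,48,8)])
cv2.imwrite("pics/zl.png",a);cv2.imwrite("pics/zc.png",b)
E
```

```text
(no output)
```

View pics/zl.png

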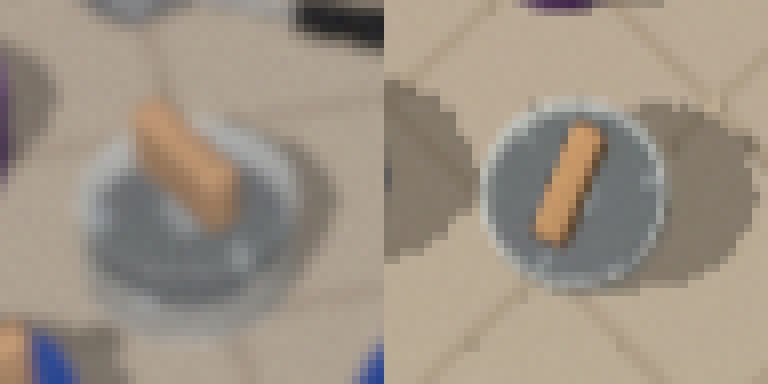

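View pics/zc.png

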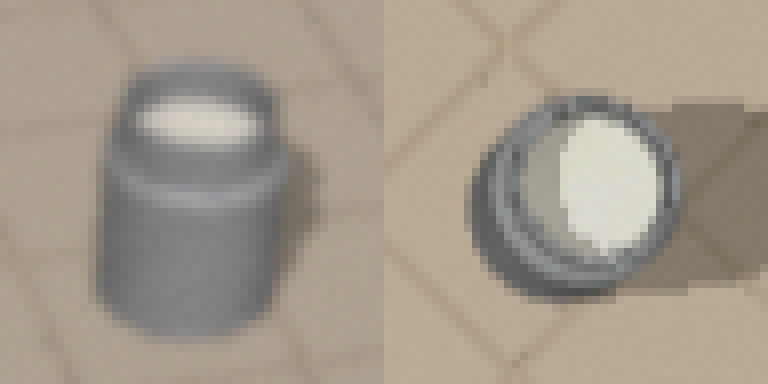

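```bash
cat > h.py <<'E'
from workcell import manip
import cv2,numpy as np
from scipy.optimize import least_squares, minimize
C={n:manip.calibration(n) for n in("side","top")}
def P(n,X):
    X=np.atleast_2d(X);c=C[n];V=c["view"];p=X@V[:3,:3].T+V[:3,3]
    return np.c_[c["fx"]*p[:,0]/-p[:,2]+c["cx"], c["fy"]*p[:,1]/p[:,2]+c["cy"]]
def ray(n,u,v,z):
    c=C[n];V=c["view"];d=np.array([(u-c["cx"])/c["fx"],-(v-c["cy"])/c["fy"],-1]);R=V[:3,:3]
    o=-R.T@V[:3,3];d=R.T@d;return o+d*(z-o[2])/d[2]
def box(x,y,yaw,z0=.041,z1=.071,L=.054,W=.016):
    c,s=np.cos(yaw),np.sin(yaw)
    return np.array([[x+c*a-s*b,y+s*a+c*b,z] for a in(-L/2,L/2) for b in(-W/2,W/2) for z in(z0,z1)])
def circ(x,y,z,r,N=72):
    t=np.linspace(0,2*np.pi,N);return np.c_[x+r*np.cos(t),y+r*np.sin(t),0*t+z]
def fillsoft(pts,shape,k=8):
    h=cv2.convexHull(np.float32(pts)); m=np.zeros((shape[0],shape[1]),np.uint8)
    cv2.fillPoly(m,[np.int32(np.round(h.reshape(-1,2)*256))],255,cv2.LINE_AA,8);return m/255.
E
python3 - <<'E'
from h import *
im={n:cv2.imread(f"pics/{n}0.png") for n in C}
roi={"side":(310,236),"top":(287,212)}
def orange(n,u,v,w=16):
    o=im[n].astype(float); s=(o[...,2]-o[...,0]); m=np.clip((s-45)/50,0,1); k=np.zeros_like(m);k[v-w:v+w,u-w:u+w]=1
    return m*k
M={n:orange(n,*roi[n]) for n in C}
for n in C: print(n,M[n].sum())
def cost(p):
    return sum(((fillsoft(P(n,box(*p)),im[n].shape)-M[n])**2).sum() for n in C)
x0=ray("top",287+(568/8-72)*1.0+ 0,188+183/8-.5,.071) if 0 else ray("top",263+(568-384)/8-.5,188+183/8-.5,.071)
print(x0)
best=min((minimize(cost,[x0[0],x0[1],y],method="Nelder-Mead",options=dict(initial_simplex=[[x0[0],x0[1],y],[x0[0]+.006,x0[1],y],[x0[0],x0[1]+.006,y],[x0[0],x0[1],y+.3]])) for y in np.arange(0,3.1,.4)),key=lambda r:r.fun)
print(best.x,best.fun)
for n in C: # single-view fits
    r=minimize(lambda p:((fillsoft(P(n,box(*p)),im[n].shape)-M[n])**2).sum(),best.x,method="Nelder-Mead",options=dict(initial_simplex=best.x+np.array([[0,0,0],[.005,0,0],[0,.005,0],[0,0,.2]])));print(n,r.x,r.fun)
# canister initial, rim outer circle in top zoom: left 500,right 682,top 97,bot 278
e=ray("top",370+((500+682)/2-384)/8-.5,196+(97+280)/16-.5,.106);print("can top",e)
e2=ray("side",350+(200)/8-.5,149+ (58+140)/16-.5,.106);print("can side",e2)
def draw(n,x,y,o,kind,c0,k=8,w=48):
    u,v=c0; c=cv2.resize(im[n][v-w//2:v+w//2,u-w//2:u+w//2],None,fx=k,fy=k,interpolation=cv2.INTER_NEAREST)
    for X,col in o:
        p=(P(n,X)-[u-w//2,v-w//2]+.5)*k; cv2.polylines(c,[np.int32(p)],False,col,1)
    return c
x,y,yaw=best.x
def hb(x,y,yaw):
    b=box(x,y,yaw);return [(b[[1,3,7,5,1]],(0,255,0)),(b[[0,2,6,4,0]],(0,255,255))]
ol=hb(x,y,yaw)+[(circ(x,y,.041,.0425),(0,0,255)),(circ(x,y,0,.0425),(255,0,255))]
cv2.imwrite("pics/ol.png",np.hstack([draw(n,x,y,ol,0,roi[n]) for n in("side","top")]))
X,Y=(e[:2]+e2[:2])/2
oc=[(circ(X,Y,.106,.0355),(0,0,255)),(circ(X,Y,.106,.033),(0,255,0)),(circ(X,Y,.082,.042),(255,0,255)),(circ(X,Y,0,.042),(255,0,0))]
cv2.imwrite("pics/oc.png",np.hstack([draw("side",X,Y,oc,0,(374,173)),draw("top",X,Y,oc,0,(394,220))]))
E
```

```text
side 38.57999999999999
top 50.06
[0.52663458 0.1365361  0.071     ]
[0.52806741 0.13830029 2.40599724] 141.6447929257978
side [0.52805965 0.13829249 2.40686737] 87.64952387543252
top [0.52961246 0.13788012 2.54777716] 49.70390419069589
can top [ 0.49443292 -0.24377679  0.106     ]
can side [ 0.49895766 -0.24797428  0.106     ]
```

View pics/ol.png

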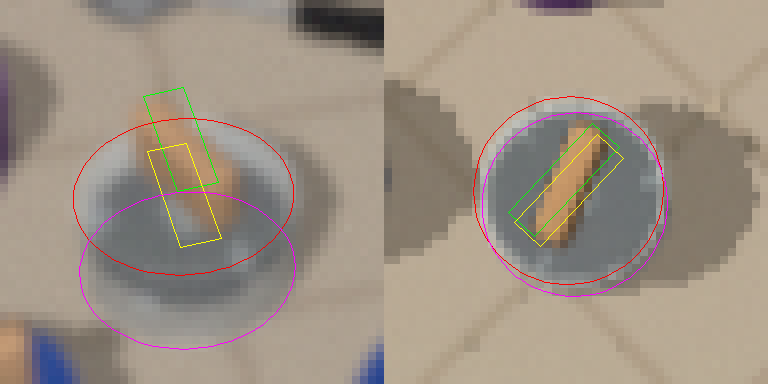

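View pics/oc.png

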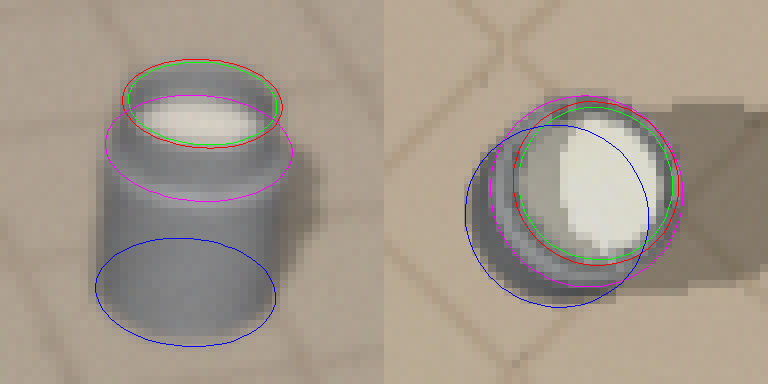

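```bash
cat > fit.py <<'E'
from h import *
im={n:cv2.imread(f"pics/{n}0.png") for n in C}
roi={"side":(310,236),"top":(287,212)}
def draw(n,o,c0,k=8,w=48,I=None):
    I=im if I is None else I
    u,v=c0; c=cv2.resize(I[n][v-w//2:v+w//2,u-w//2:u+w//2],None,fx=k,fy=k,interpolation=cv2.INTER_NEAREST)
    for X,col in o:
        p=(P(n,X)-[u-w//2,v-w//2]+.5)*k; cv2.polylines(c,[np.int32(p)],False,col,1)
    return c
def hb(x,y,yaw,dz=0):
    b=box(x,y,yaw,.041+dz,.071+dz);return [(b[[1,3,7,5,1]],(0,255,0)),(b[[0,2,6,4,0]],(0,255,255))]
E
python3 - <<'E'
from fit import *
M={}
for n in C:
    h=im[n].astype(float);s=(h[...,2]-h[...,0])/h.max(2).clip(1)
    u,v=roi[n];print(n,np.percentile(s[v-14:v+14,u-14:u+14],[10,30,50,70,80,90,95,99]).round(2), s[v-30:v-20,u-30:u-10].mean())
    m=np.clip((s-.22)/.2,0,1);k=np.zeros_like(m);k[v-14:v+14,u-14:u+14]=1
    if n=="side":k[v+11:,:u-16]=0
    M[n]=m*k; print(M[n].sum())
    lab=cv2.connectedComponents((M[n]>.2).astype(np.uint8)); 
    cv2.imwrite(f"pics/m{n}.png",cv2.resize((M[n][v-24:v+24,u-24:u+24]*255).astype(np.uint8),None,fx=8,fy=8,interpolation=cv2.INTER_NEAREST))
np.savez("M.npz",**M)
def cost(p,ns=C): return sum(((fillsoft(P(n,box(*p)),im[n].shape)-M[n])**2).sum() for n in ns)
def run(ns):
    return min((minimize(cost,[.525,.138,y],args=(ns,),method="Nelder-Mead",options=dict(initial_simplex=[[.525,.138,y],[.533,.138,y],[.525,.146,y],[.525,.138,y+.3]])) for y in np.arange(0,3.1,.3)),key=lambda r:r.fun)
for ns in(["top"],["side"],["top","side"]):
    r=run(ns);print(ns,r.x,r.fun)
x,y,yaw=r.x
ol=hb(x,y,yaw)+[(circ(x,y,.041,.0425),(0,0,255)),(circ(x,y,0,.0425),(255,0,255))]
cv2.imwrite("pics/ol2.png",np.hstack([draw(n,ol,roi[n]) for n in("side","top")]))
E
```

```text
side [-0.04 -0.01  0.07  0.17  0.18  0.36  0.39  0.4 ] 0.1411586043180236
87.88619733756985
top [-0.05 -0.02  0.15  0.2   0.2   0.23  0.47  0.48] 0.18810191455621245
71.63050047098828
['top'] [0.52660134 0.13643066 2.85569643] 27.357977534957882
['side'] [0.52958361 0.13409341 2.48542973] 52.72039994484936
['top', 'side'] [ 0.53056088  0.13527026 -0.5165194 ] 89.68520887403484
```

View pics/ol2.png

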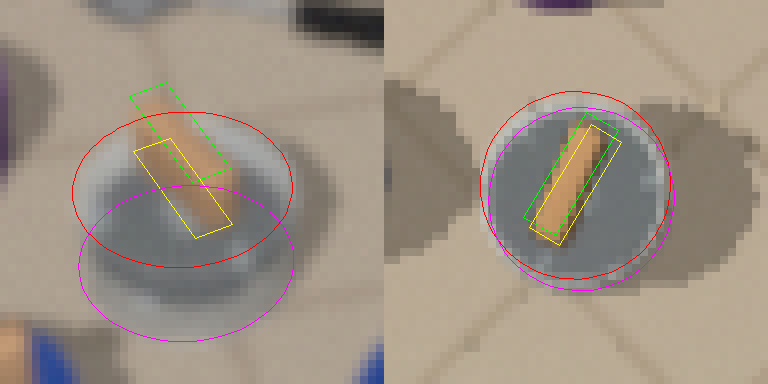

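```bash
python3 -c "
import cv2,numpy as np
cv2.imwrite('pics/mm.png',np.hstack([cv2.imread('pics/mside.png'),cv2.imread('pics/mtop.png')]))"
```

```text
(no output)
```

View pics/mm.png

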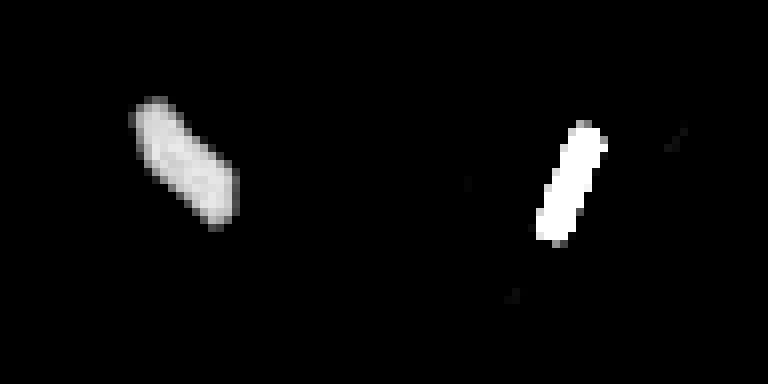

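```bash
python3 - <<'E'
from fit import *
M=dict(np.load("M.npz"))
M["side"]=np.clip(M["side"]/.85,0,1)
def cost(p,ns): return sum(((fillsoft(P(n,box(*p)),im[n].shape)-M[n])**2).sum() for n in ns)
for ns in(["top"],["side"],["top","side"]):
    g=min(((cost((x,y,w),ns),x,y,w) for x in np.arange(.515,.54,.002) for y in np.arange(.125,.148,.002) for w in np.arange(2.3,3.2,.08)))
    print(ns,np.round(g,4))
    g=np.array(g[1:])
    r=minimize(cost,g,args=(ns,),method="Nelder-Mead",options=dict(initial_simplex=g+np.array([[0,0,0],[.002,0,0],[0,.002,0],[0,0,.08]])));print(r.x,r.fun)
x,y,yaw=r.x
ol=hb(x,y,yaw)+[(circ(x,y,.041,.0425),(0,0,255)),(circ(x,y,0,.0425),(255,0,255))]
cv2.imwrite("pics/ol3.png",np.hstack([draw(n,ol,roi[n]) for n in("side","top")]))
m=fillsoft(P("side",box(x,y,yaw)),im["side"].shape);print(m.sum(),M["side"].sum())
E
```

```text
['top'] [32.3442  0.527   0.137   2.86  ]
[0.52660826 0.13646994 2.91664038] 27.313205781079606
['side'] [51.4797  0.533   0.131   2.54  ]
[0.53279945 0.13122754 2.50824308] 50.907565241042455
['top', 'side'] [88.4684  0.527   0.137   2.62  ]
[0.52674436 0.13771399 2.60744373] 86.52794407835397
176.24705882352941 101.7465949931908
```

View pics/ol3.png

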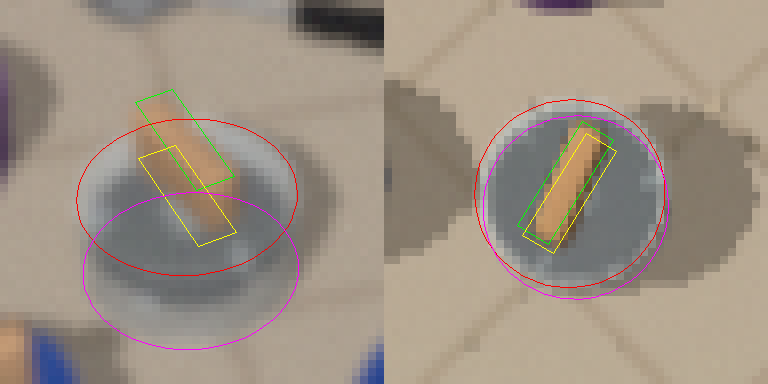

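```bash
python3 - <<'E'
from fit import *
t=[]
for yaw in(2.75,2.95):
    x,y=.5265,.1365
    ol=hb(x,y,yaw)+[(circ(x,y,.041,.0425),(0,0,255)),(circ(x,y,0,.0425),(255,0,255))]
    t.append(np.hstack([draw(n,ol,roi[n],k=6) for n in("side","top")]))
cv2.imwrite("pics/ol4.png",np.vstack(t))
E
```

```text
(no output)
```

View pics/ol4.png

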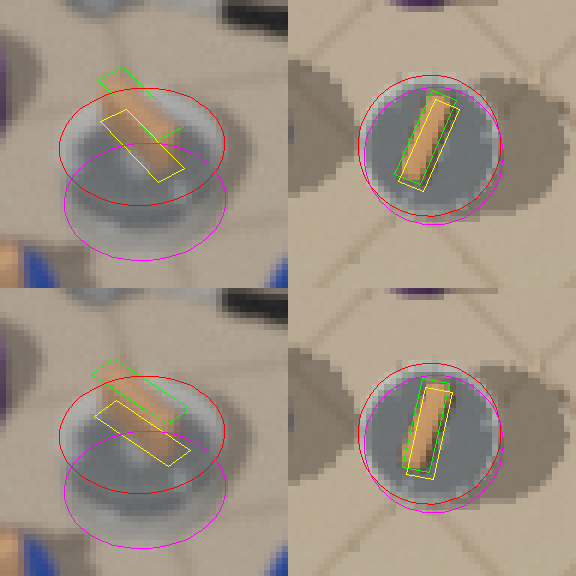

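```bash
python3 - <<'E'
s=open('h.py').read()
i=s.index("def fillsoft")
s=s[:i]+'''def fillsoft(pts,shape,k=8):
    pts=np.float32(pts); o=np.floor(pts.min(0)).astype(int)-2; w=np.ceil(pts.max(0)).astype(int)+3-o
    h=cv2.convexHull((pts-o+.5)*k-.5).reshape(-1,2); b=np.zeros((w[1]*k,w[0]*k),np.uint8)
    cv2.fillConvexPoly(b,np.int32(np.round(h)),255); m=np.zeros(shape[:2])
    m[o[1]:o[1]+w[1],o[0]:o[0]+w[0]]=cv2.resize(b,tuple(int(q) for q in w),interpolation=cv2.INTER_AREA)/255.
    return m
'''
open('h.py','w').write(s)
E
python3 - <<'E'
from fit import *
M=dict(np.load("M.npz"))
M["side"]=np.clip(M["side"]/.85,0,1)
def F(n,p):
    m=fillsoft(P(n,box(*p)),im[n].shape); return cv2.GaussianBlur(m,(0,0),.7) if n=="side" else m
def cost(p,ns): return sum(((F(n,p)-M[n])**2).sum() for n in ns)
for ns in(["top"],["side"],["top","side"]):
    g=min(((cost((x,y,w),ns),x,y,w) for x in np.arange(.517,.535,.002) for y in np.arange(.128,.144,.002) for w in np.arange(2.5,3.1,.08)))
    g=np.array(g[1:])
    r=minimize(cost,g,args=(ns,),method="Nelder-Mead",options=dict(initial_simplex=g+np.array([[0,0,0],[.002,0,0],[0,.002,0],[0,0,.08]])));print(ns,r.x,r.fun)
x,y,yaw=r.x
ol=hb(x,y,yaw)+[(circ(x,y,.041,.0425),(0,0,255)),(circ(x,y,0,.0425),(255,0,255))]
cv2.imwrite("pics/ol5.png",np.hstack([draw(n,ol,roi[n]) for n in("side","top")]))
E
```

```text
Traceback (most recent call last):
  File "h.py", line 18, in fillsoft
    h=cv2.convexHull((pts-o+.5)*k-.5).reshape(-1,2); b=np.zeros((w[1]*k,w[0]*k),np.uint8)
      ~~~~~~~~~~~~~~^^^^^^^^^^^^^^^^^
cv2.error: OpenCV(4.12.0) /io/opencv/modules/imgproc/src/convhull.cpp:143: error: (-215:Assertion failed) total >= 0 && (depth == CV_32F || depth == CV_32S) in function 'convexHull'
```

```bash
sed -i 's/cv2.convexHull((pts-o+.5)\*k-.5)/cv2.convexHull(np.float32((pts-o+.5)*k-.5))/' h.py
python3 - <<'E'
from fit import *
M=dict(np.load("M.npz"))
M["side"]=np.clip(M["side"]/.85,0,1)
def F(n,p):
    m=fillsoft(P(n,box(*p)),im[n].shape); return cv2.GaussianBlur(m,(0,0),.7) if n=="side" else m
def cost(p,ns): return sum(((F(n,p)-M[n])**2).sum() for n in ns)
for ns in(["top"],["side"],["top","side"]):
    g=min(((cost((x,y,w),ns),x,y,w) for x in np.arange(.517,.535,.002) for y in np.arange(.128,.144,.002) for w in np.arange(2.5,3.1,.08)))
    g=np.array(g[1:])
    r=minimize(cost,g,args=(ns,),method="Nelder-Mead",options=dict(initial_simplex=g+np.array([[0,0,0],[.002,0,0],[0,.002,0],[0,0,.08]])));print(ns,r.x,r.fun)
x,y,yaw=r.x
ol=hb(x,y,yaw)+[(circ(x,y,.041,.0425),(0,0,255)),(circ(x,y,0,.0425),(255,0,255))]
cv2.imwrite("pics/ol5.png",np.hstack([draw(n,ol,roi[n]) for n in("side","top")]))
E
```

```text
['top'] [0.52886668 0.1362909  2.80597051] 8.78277653160621
['side'] [0.52873437 0.13596354 2.624375  ] 24.613890220903695
['top', 'side'] [0.52861336 0.13604083 2.71670525] 40.28246131000259
```

View pics/ol5.png

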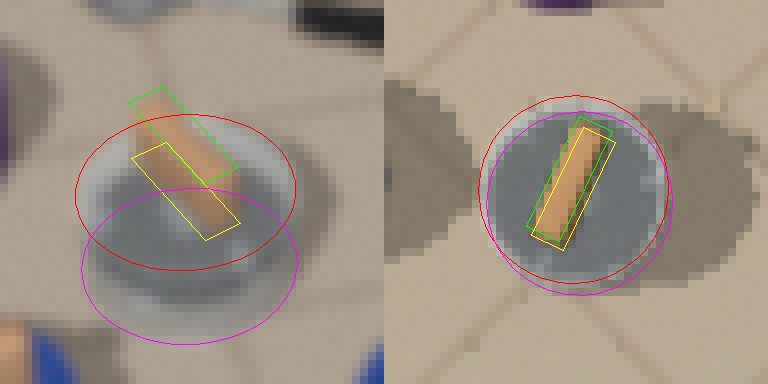

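```bash
python3 - <<'E'
from fit import *
R={"side":(374,173),"top":(394,220)}
M={}
for n in C:
    h=im[n].astype(float);s=(h[...,2]-h[...,0])/h.max(2).clip(1);u,v=R[n]
    bg=np.median(np.r_[s[v-22:v-16,u-20:u+20].ravel(),s[v-20:v+20,u-22:u-17].ravel()]);print(n,bg)
    m=np.clip((bg*.9-s)/(bg*.75),0,1);k=np.zeros_like(m);k[v-20:v+22,u-18:u+18]=1;m*=k
    # fill interior: 
    b=(m>.5).astype(np.uint8);cs,_=cv2.findContours(b,cv2.RETR_EXTERNAL,cv2.CHAIN_APPROX_NONE);c=max(cs,key=cv2.contourArea)
    f=np.zeros_like(b);cv2.drawContours(f,[c],-1,1,-1);fi=cv2.erode(f,np.ones((3,3)));m[fi>0]=1;m*=cv2.dilate(f,np.ones((3,3)));M[n]=m
def F(n,p):
    x,y=p[:2]
    a=fillsoft(P(n,np.r_[circ(x,y,0,.042),circ(x,y,.082,.042)]),im[n].shape)
    b=fillsoft(P(n,np.r_[circ(x,y,.082,.0355),circ(x,y,.106,.0355)]),im[n].shape)
    return cv2.GaussianBlur(np.maximum(a,b),(0,0),.5)
def cost(p,ns): return sum(((F(n,p)-M[n])**2).sum() for n in ns)
for ns in(["top"],["side"],["top","side"]):
    g=np.array(min(((cost((x,y),ns),x,y) for x in np.arange(.487,.507,.002) for y in np.arange(-.255,-.235,.002)))[1:])
    r=minimize(cost,g,args=(ns,),method="Nelder-Mead",options=dict(initial_simplex=g+np.array([[0,0],[.002,0],[0,.002]])));print(ns,r.x,r.fun)
X,Y=r.x
oc=[(circ(X,Y,.106,.0355),(0,0,255)),(circ(X,Y,.106,.033),(0,255,0)),(circ(X,Y,.082,.042),(255,0,255)),(circ(X,Y,0,.042),(255,0,0))]
top=np.hstack([draw("side",oc,R["side"]),draw("top",oc,R["top"])])
mm=np.hstack([cv2.cvtColor(cv2.resize((M[n][R[n][1]-24:R[n][1]+24,R[n][0]-24:R[n][0]+24]*255).astype(np.uint8),(192,192),interpolation=0),8) for n in("side","top")]+[np.zeros((192,384,3),np.uint8)])
cv2.imwrite("pics/oc2.png",np.vstack([top,mm]))
# gripper geometry
from scipy.spatial.transform import Rotation as Ro
o=manip.get_obs();Rm=Ro.from_quat(o["ee_rot"]).as_matrix();print(Rm.round(3))
E
```

```text
side 0.16666666666666666
top 0.1989247311827957
['top'] [ 0.49820708 -0.2467867 ] 8.593743811806103
['side'] [ 0.49834897 -0.24856661] 14.794827884345363
['top', 'side'] [ 0.49821893 -0.24721741] 24.285298674400963
[[ 0.958  0.286 -0.   ]
 [ 0.286 -0.958  0.001]
 [-0.    -0.001 -1.   ]]
```

View pics/oc2.png

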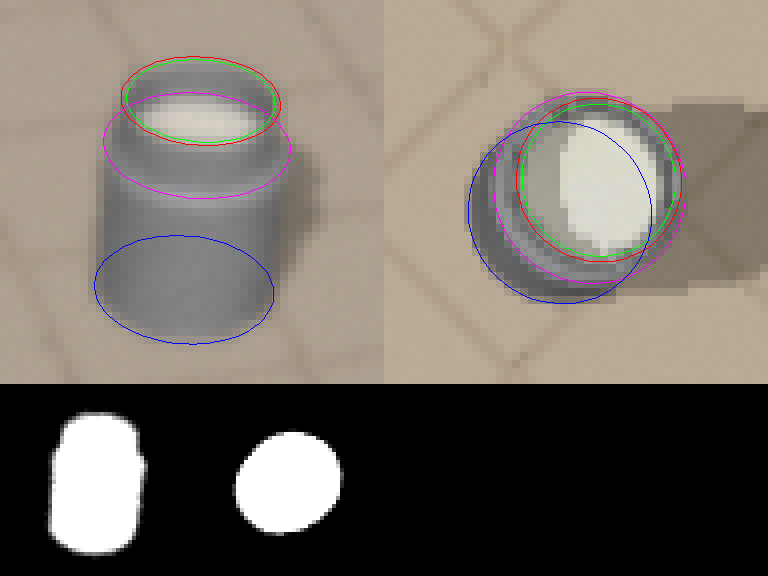

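```bash
cat > d.py <<'E'
import sys
from h import *
from scipy.spatial.transform import Rotation as Ro
def delta(x,y,z,yaw):
    "shift/turn in tool axes from the present measured pose to TCP (x,y,z), pointing down, tool x at yaw"
    o=manip.get_obs();R=Ro.from_quat(o["ee_rot"]);T=Ro.from_matrix(np.array([[np.cos(yaw),np.sin(yaw),0],[np.sin(yaw),-np.cos(yaw),0],[0,0,-1]]))
    p=np.array(o["position"]);print("pos",p.round(4),"yaw",np.arctan2(R.as_matrix()[1,0],R.as_matrix()[0,0]).round(3),"q",np.round(o["joint_pos"],2),"F",np.round(o["ft_force"],1),"clk",o["clock"],"w",round(o["grip_width"],3))
    print("shift",(R.inv().apply(np.array([x,y,z])-p)).round(4),"turn",(R.inv()*T).as_rotvec().round(4))
if __name__=="__main__": delta(*map(float,sys.argv[1:]))
E
python3 d.py .45 -.35 .231 1.54
```

```text
pos [ 0.1785 -0.5986  0.2306] yaw 0.29 q [ 1.26  0.33 -0.06  1.46  0.02  1.35 -0.09] F [-0.  -0.5 -0.7] clk 0.1 w 1.003
shift [ 3.312e-01 -1.607e-01 -2.000e-04] turn [-1.1000e-03 -7.0000e-04 -1.2502e+00]
```

```bash
python3 -m handwheel '[[[0.041,-0.02,0,0,0,-0.156,0.085],[0.082,-0.04,0,0,0,-0.312,0.085],[0.124,-0.06,0,0,0,-0.468,0.085],[0.166,-0.08,0,0,0,-0.624,0.085],[0.207,-0.1,0,0,0,-0.78,0.085],[0.249,-0.12,0,0,0,-0.936,0.085],[0.29,-0.141,0,0,0,-1.092,0.085],[0.331,-0.161,0,0,0,-1.25,0.085]]]'
python3 d.py .529 .136 .15 2.79
```

```text
clock: 1.1
position: [0.4506, -0.3488, 0.2311]
ee_rot: [0.716, 0.698, -0.0, -0.0]
ft_force: [-0.3, 0.2, -0.2]
grip_width: 0.997
pos [ 0.4506 -0.3488  0.2311] yaw 1.545 q [ 0.94  0.24 -0.43  1.59  0.1   1.33  0.48] F [-0.3  0.2 -0.2] clk 1.1 w 0.997
shift [0.4867 0.0659 0.0811] turn [-2.000e-04 -4.000e-04 -1.245e+00]
```

```bash
python3 -m handwheel '[[[0.061,0.008,0,0,0,-0.156,0.085],[0.122,0.016,0,0,0,-0.312,0.085],[0.183,0.025,0,0,0,-0.468,0.085],[0.243,0.033,0,0,0,-0.624,0.085],[0.304,0.041,0.02,0,0,-0.78,0.085],[0.365,0.049,0.04,0,0,-0.936,0.085],[0.426,0.058,0.06,0,0,-1.092,0.085],[0.487,0.066,0.08,0,0,-1.245,0.085]]]'
python3 d.py .529 .136 .045 2.79
python3 - <<'E'
from fit import *
I={}
for n in C: I[n]=manip.camera(n)
cv2.imwrite("pics/a1.png",np.hstack([draw(n,[],roi[n],k=6,w=64,I=I) for n in("side","top")]))
E
```

```text
clock: 2.1
position: [0.5296, 0.1277, 0.1534]
ee_rot: [0.175, 0.984, -0.0, 0.0]
ft_force: [0.2, -0.8, -0.1]
grip_width: 0.995
pos [0.5296 0.1277 0.1534] yaw 2.789 q [ 0.41  0.33 -0.86  1.74  0.27  1.19  0.7 ] F [ 0.2 -0.8 -0.1] clk 2.1 w 0.995
shift [0.0035 0.0076 0.1084] turn [-0.0002  0.0004 -0.001 ]
```

View pics/a1.png

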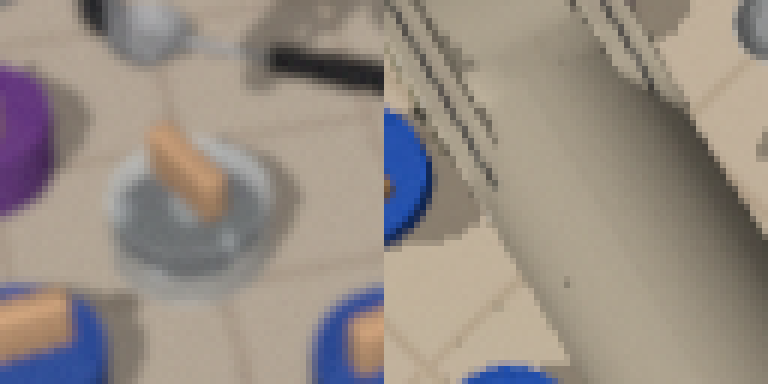

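```bash
python3 -m handwheel '[[[0,0,0,0,0,0,0.05],[0,0,0,0,0,0,0.05]]]' 60
python3 d.py .5287 .136 .045 2.79
```

```text
clock: 2.45
position: [0.5298, 0.1247, 0.1542]
ee_rot: [0.179, 0.984, -0.0, 0.0]
ft_force: [0.2, 0.3, -0.2]
grip_width: 0.598
pos [0.5298 0.1247 0.1542] yaw 2.782 q [ 0.42  0.33 -0.86  1.74  0.27  1.2   0.7 ] F [ 0.2  0.3 -0.2] clk 2.45 w 0.598
shift [0.0051 0.0103 0.1092] turn [-0.0007  0.0006 -0.0081]
```

```bash
python3 -m handwheel '[[[0.003,0.005,0.015,0,0,0,0.05],[0.005,0.010,0.03,0,0,0,0.05],[0.005,0.010,0.045,0,0,0,0.05],[0.005,0.010,0.06,0,0,0,0.05],[0.005,0.010,0.06,0,0,0,0.05]]]' 60
python3 d.py .5287 .136 .045 2.79
python3 - <<'E'
from fit import *
I={}
for n in C: I[n]=manip.camera(n)
cv2.imwrite("pics/a2.png",np.hstack([draw(n,[],roi[n],k=6,w=64,I=I) for n in("side","top")]))
E
```

```text
clock: 3.08
position: [0.5275, 0.137, 0.0925]
ee_rot: [0.177, 0.984, -0.0, -0.001]
ft_force: [-0.3, 0.2, -0.1]
grip_width: 0.584
pos [0.5275 0.137  0.0925] yaw 2.785 q [ 0.36  0.41 -0.83  1.8   0.34  1.09  0.62] F [-0.3  0.2 -0.1] clk 3.075 w 0.584
shift [-0.0016 -0.0005  0.0475] turn [-0.0012 -0.0021 -0.0052]
```

View pics/a2.png

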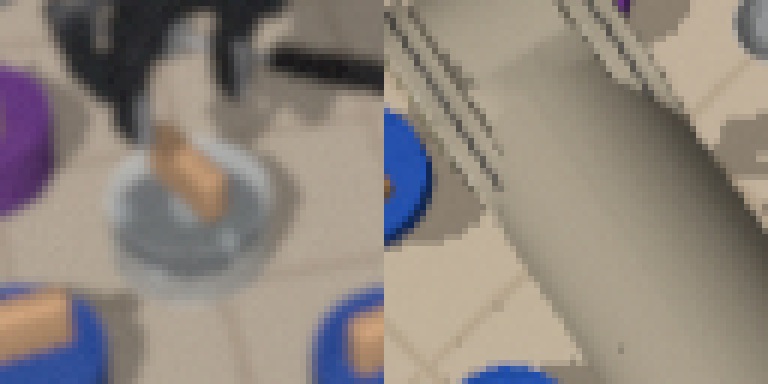

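The open fingers straddle the bar, with the handle at about (185,170) in the crop between the finger tips at (140,130) and (235,85). I'll descend and grip.

```bash
python3 -m handwheel '[[[-0.001,0,0.015,0,0,0,0.05],[-0.001,0,0.03,0,0,0,0.05],[-0.001,0,0.04,0,0,0,0.05],[-0.001,0,0.046,0,0,0,0.05],[-0.001,0,0.046,0,0,0,0.05],[-0.001,0,0.046,0,0,0,0.05]]]' 60
python3 d.py .5287 .136 .046 2.79
python3 - <<'E'
from fit import *
I={}
for n in C: I[n]=manip.camera(n)
cv2.imwrite("pics/a3.png",np.hstack([draw(n,[],roi[n],k=6,w=64,I=I) for n in("side","top")]))
E
```

```text
clock: 3.92
position: [0.5295, 0.1372, 0.0484]
ee_rot: [0.177, 0.984, 0.0, 0.0]
ft_force: [0.0, 0.4, 0.3]
grip_width: 0.587
pos [0.5295 0.1372 0.0484] yaw 2.785 q [ 0.33  0.47 -0.8   1.83  0.39  1.01  0.59] F [0.  0.4 0.3] clk 3.925 w 0.587
shift [ 0.0004 -0.0014  0.0024] turn [ 0.0003  0.0006 -0.0052]
```

View pics/a3.png

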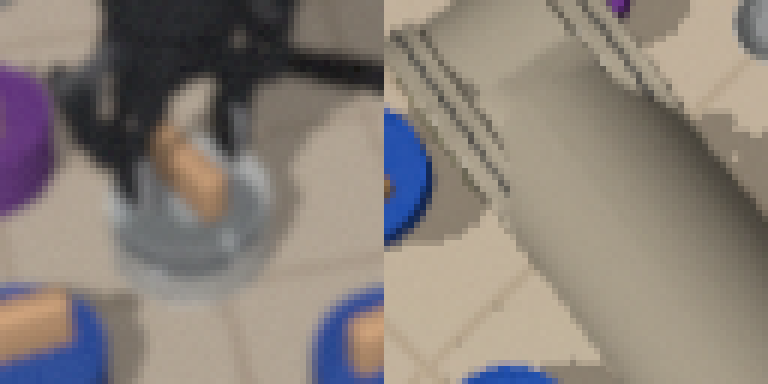

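```bash
python3 -m handwheel '[[[0,-0.001,0.002,0,0,0,0.03],[0,-0.001,0.002,0,0,0,0.01],[0,-0.001,0.002,0,0,0,0.005],[0,-0.001,0.002,0,0,0,0.005],[0,-0.001,0.002,0,0,0,0.005],[0,-0.001,0.002,0,0,0,0.005],[0,-0.001,0.002,0,0,0,0.005],[0,-0.001,0.002,0,0,0,0.005]]]' 80
python3 d.py .5287 .136 .046 2.79
```

```text
clock: 5.03
position: [0.529, 0.136, 0.0462]
ee_rot: [0.178, 0.984, -0.0, 0.0]
ft_force: [-1.1, -2.1, 5.0]
grip_width: 0.171
pos [0.529  0.136  0.0462] yaw 2.785 q [ 0.33  0.47 -0.8   1.83  0.39  1.01  0.59] F [-1.1 -2.1  5. ] clk 5.025 w 0.171
shift [ 0.0003 -0.0001  0.0002] turn [-0.0002  0.0003 -0.0053]
```

```bash
python3 -m handwheel '[[[0,0,-0.005,0,0,0,0.005],[0,0,-0.015,0,0,0,0.005],[0,0,-0.035,0,0,0,0.005],[0,0,-0.06,0,0,0,0.005],[0,0,-0.09,0,0,0,0.005],[0,0,-0.12,0,0,0,0.005],[0,0,-0.145,0,0,0,0.005],[0,0,-0.16,0,0,0,0.005]]]' 80
python3 - <<'E'
from fit import *
for n in C: cv2.imwrite(f"pics/b_{n}.png",manip.camera(n))
E
python3 d.py .4982 -.247 .206 1.6
```

```text
clock: 6.02
position: [0.5292, 0.1365, 0.2083]
ee_rot: [0.177, 0.984, 0.0, 0.001]
ft_force: [0.0, 0.1, -1.8]
grip_width: 0.169
pos [0.5296 0.1365 0.208 ] yaw 2.785 q [ 0.42  0.28 -0.88  1.67  0.23  1.29  0.71] F [ 0.1  0.5 -2.9] clk 6.125 w 0.169
shift [-0.1045 -0.3703  0.0018] turn [0.0026 0.0016 1.1849]
```

View pics/b_side.png

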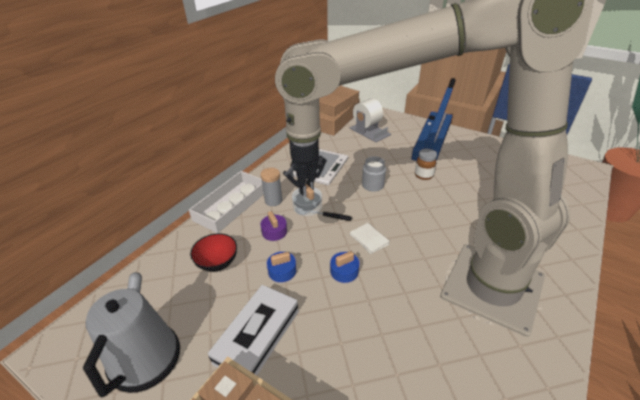

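```bash
python3 -m handwheel '[[[-0.009,-0.032,0,0,0,0.1,0.005],[-0.023,-0.082,0,0,0,0.25,0.005],[-0.038,-0.135,0,0,0,0.42,0.005],[-0.054,-0.19,0,0,0,0.6,0.005],[-0.069,-0.245,0,0,0,0.78,0.005],[-0.084,-0.298,0,0,0,0.95,0.005],[-0.096,-0.34,0,0,0,1.08,0.005],[-0.104,-0.37,0.002,0,0,1.185,0.005]]]' 80
python3 -m handwheel '[[[0,0,0,0,0,0,0.005],[0,0,0,0,0,0,0.005],[0,0,0,0,0,0,0.005]]]' 80
python3 d.py .4982 -.247 .206 1.6
python3 - <<'E'
from fit import *
I={}
for n in C: I[n]=manip.camera(n);cv2.imwrite(f"pics/c_{n}.png",I[n])
cv2.imwrite("pics/c.png",np.hstack([draw(n,[],q,k=6,w=64,I=I) for n,q in(("side",(374,155)),("top",(394,220)))]))
E
```

```text
clock: 7.12
position: [0.4961, -0.2491, 0.203]
ee_rot: [0.699, 0.715, -0.0, -0.001]
ft_force: [0.6, 0.6, -1.8]
grip_width: 0.171
clock: 7.5
position: [0.4974, -0.2456, 0.2039]
ee_rot: [0.696, 0.718, 0.0, -0.0]
ft_force: [-1.2, -0.1, -1.8]
grip_width: 0.171
pos [ 0.4974 -0.2456  0.2039] yaw 1.602 q [ 0.83  0.24 -0.52  1.67  0.12  1.27  0.31] F [-1.2 -0.1 -1.8] clk 7.5 w 0.171
shift [-0.0014  0.0008 -0.0021] turn [-0.0001 -0.0004  0.0023]
```

View pics/c.png

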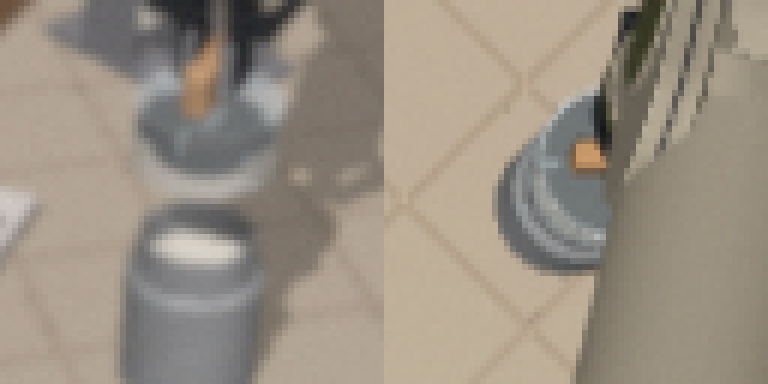

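```bash
python3 - <<'E'
from fit import *
I={n:cv2.imread(f"pics/c_{n}.png") for n in C}
x,y,z=.4974,-.2456,.2039; r=z-.046
X,Y=.4982,-.247
o=[(circ(x,y,r,.0425),(255,0,255)),(circ(x,y,r+.041,.0425),(0,0,255)),(circ(X,Y,.106,.0355),(0,255,0)),(circ(X,Y,0,.042),(255,0,0)),(circ(X,Y,.082,.042),(255,255,0))]+hb(x,y,1.602,r)
cv2.imwrite("pics/c2.png",np.hstack([draw(n,o,q,k=8,w=48,I=I) for n,q in(("side",(374,155)),("top",(390,220)))]))
E
```

```text
(no output)
```

View pics/c2.png

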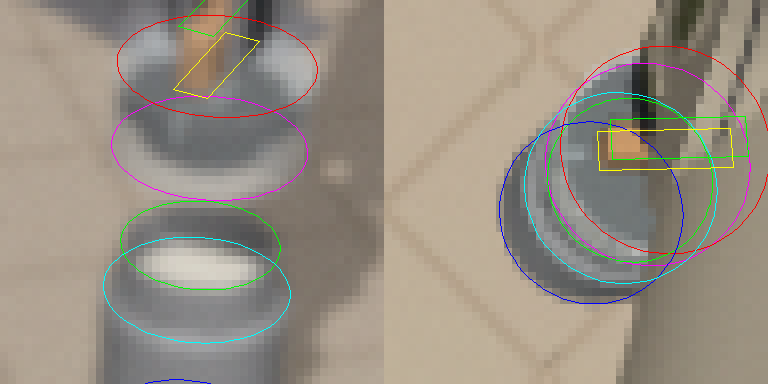

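```bash
python3 -m handwheel '[[[-0.001,0.001,0.012,0,0,0,0.005],[-0.001,0.001,0.024,0,0,0,0.005],[-0.001,0.001,0.036,0,0,0,0.005],[-0.001,0.001,0.046,0,0,0,0.005],[-0.001,0.001,0.052,0,0,0,0.005],[-0.001,0.001,0.052,0,0,0,0.005],[-0.001,0.001,0.052,0,0,0,0.005]]]' 80
python3 d.py .4982 -.247 .130 1.6
python3 - <<'E'
from fit import *
I={}
for n in C: I[n]=manip.camera(n);cv2.imwrite(f"pics/d_{n}.png",I[n])
o=manip.get_obs();x,y,z=o["position"]; r=z-.046
X,Y=.4982,-.247
o=[(circ(x,y,r,.0425),(255,0,255)),(circ(x,y,r+.041,.0425),(0,0,255)),(circ(X,Y,.082,.042),(255,255,0))]
a=draw("side",o,(374,163),I=I);b=draw("side",[],(374,163),I=I)
cv2.imwrite("pics/d.png",np.hstack([a,b]))
E
```

```text
clock: 8.48
position: [0.4984, -0.248, 0.1525]
ee_rot: [0.697, 0.717, 0.0, 0.0]
ft_force: [-1.0, -0.2, -1.6]
grip_width: 0.166
pos [ 0.4984 -0.248   0.1525] yaw 1.6 q [ 0.82  0.28 -0.51  1.72  0.15  1.17  0.29] F [-1.  -0.2 -1.6] clk 8.475 w 0.166
shift [ 0.001  -0.0002  0.0225] turn [ 0.0006  0.0004 -0.0002]
```

View pics/d.png

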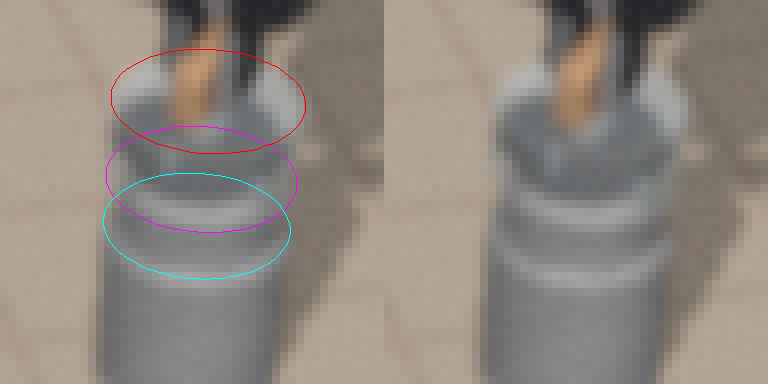

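```bash
python3 -m handwheel '[[[0.0005,0,0.003,0,0,0,0.005],[0.001,0,0.006,0,0,0,0.005],[0.001,0,0.009,0,0,0,0.005],[0.001,0,0.009,0,0,0,0.005]]]' 80
python3 d.py .4982 -.247 .130 1.6
python3 -m handwheel '[[[0,0,0.002,0,0,0,0.005],[0,0,0.004,0,0,0,0.005],[0,0,0.004,0,0,0,0.005]]]' 80
python3 d.py .4982 -.247 .130 1.6
```

```text
clock: 9.07
position: [0.4979, -0.2468, 0.1427]
ee_rot: [0.697, 0.717, -0.0, -0.0]
ft_force: [0.0, 0.5, -1.8]
grip_width: 0.17
pos [ 0.4979 -0.2468  0.1427] yaw 1.6 q [ 0.82  0.29 -0.51  1.74  0.16  1.15  0.29] F [ 0.   0.5 -1.8] clk 9.075 w 0.17
shift [-0.0002  0.0003  0.0127] turn [-0.0005 -0.0002 -0.0002]
clock: 9.45
position: [0.498, -0.2469, 0.1389]
ee_rot: [0.697, 0.717, -0.0, -0.0]
ft_force: [0.3, 0.8, -2.1]
grip_width: 0.17
pos [ 0.498  -0.2469  0.1389] yaw 1.6 q [ 0.82  0.3  -0.51  1.74  0.16  1.15  0.29] F [ 0.3  0.8 -2.1] clk 9.45 w 0.17
shift [-0.0001  0.0002  0.0089] turn [-0.0002 -0.     -0.0003]
```

The plug foot is now inside the mouth with no contact force, so it's well centred. I'll keep going down slowly.

```bash
python3 -m handwheel '[[[0,0,0.002,0,0,0,0.005],[0,0,0.003,0,0,0,0.005],[0,0,0.003,0,0,0,0.005]]]' 80
python3 -m handwheel '[[[0,0,0.002,0,0,0,0.005],[0,0,0.002,0,0,0,0.005]]]' 80
python3 -m handwheel '[[[0,0,0.002,0,0,0,0.005],[0,0,0.002,0,0,0,0.005]]]' 80
python3 d.py .4982 -.247 .130 1.6
```

```text
clock: 9.82
position: [0.4983, -0.247, 0.1362]
ee_rot: [0.697, 0.717, 0.0, 0.0]
ft_force: [0.7, -1.1, -0.8]
grip_width: 0.168
clock: 10.07
position: [0.4985, -0.2469, 0.1343]
ee_rot: [0.697, 0.717, 0.0, 0.0]
ft_force: [1.6, -0.7, 2.9]
grip_width: 0.174
clock: 10.32
position: [0.4981, -0.2468, 0.1318]
ee_rot: [0.697, 0.717, -0.0, -0.0]
ft_force: [1.6, -1.2, 0.7]
grip_width: 0.162
pos [ 0.4981 -0.2468  0.1318] yaw 1.6 q [ 0.82  0.3  -0.51  1.75  0.16  1.13  0.28] F [ 1.6 -1.2  0.7] clk 10.325 w 0.162
shift [-0.0002  0.0001  0.0018] turn [-0.0001 -0.0001 -0.0001]
```

```bash
for i in 1 ; do python3 -m handwheel '[[[0,0,0.001,0,0,0,0.005],[0,0,0.001,0,0,0,0.005]]]' 80; python3 -m handwheel '[[[0,0,0.001,0,0,0,0.005],[0,0,0.001,0,0,0,0.005]]]' 80;python3 -m handwheel '[[[0,0,0.001,0,0,0,0.005],[0,0,0.001,0,0,0,0.005]]]' 80; done
python3 d.py .4982 -.247 .130 1.6
```

```text
clock: 10.58
position: [0.4977, -0.2467, 0.1305]
ee_rot: [0.697, 0.717, -0.0, -0.001]
ft_force: [0.2, -0.6, -0.9]
grip_width: 0.169
clock: 10.82
position: [0.4979, -0.2468, 0.1298]
ee_rot: [0.697, 0.717, -0.0, -0.0]
ft_force: [0.4, -0.7, -2.8]
grip_width: 0.17
clock: 11.08
position: [0.498, -0.2468, 0.1297]
ee_rot: [0.697, 0.717, -0.0, -0.0]
ft_force: [-4.0, 1.2, 6.0]
grip_width: 0.171
pos [ 0.498  -0.2468  0.1297] yaw 1.6 q [ 0.82  0.31 -0.51  1.75  0.16  1.13  0.28] F [-4.   1.2  6. ] clk 11.075 w 0.171
shift [-0.0002  0.0002 -0.0003] turn [-0.0003  0.0003 -0.0003]
```

```bash
python3 -m handwheel '[[[0,0,0.001,0,0,0,0.005],[0,0,0.001,0,0,0,0.005]]]' 80; python3 -m handwheel '[[[0,0,0.001,0,0,0,0.005],[0,0,0.001,0,0,0,0.005]]]' 80
```

```text
clock: 11.32
position: [0.4982, -0.2469, 0.1296]
ee_rot: [0.697, 0.717, -0.0, 0.0]
ft_force: [-7.0, 2.0, 14.9]
grip_width: 0.166
clock: 11.58
position: [0.4984, -0.247, 0.1295]
ee_rot: [0.697, 0.717, -0.0, 0.001]
ft_force: [-10.0, 2.6, 22.2]
grip_width: 0.169
```

```bash
python3 -m handwheel '[[[0,-0.001,0.001,0,0,0,0.005],[0,-0.001,0.001,0,0,0,0.005],[0,-0.001,0.001,0,0,0,0.005]]]' 80
python3 - <<'E'
from fit import *
I={n:manip.camera(n) for n in C}
x,y=.4982,-.2469;r=.0836
o=[(circ(x,y,r,.0425),(255,0,255)),(circ(x,y,r+.041,.0425),(0,0,255))]
cv2.imwrite("pics/e.png",np.hstack([draw("side",q,(374,163),I=I) for q in(o,[])]))
E
```

```text
clock: 11.95
position: [0.4982, -0.247, 0.1294]
ee_rot: [0.697, 0.717, 0.0, 0.001]
ft_force: [-9.0, 4.4, 28.0]
grip_width: 0.17
```

View pics/e.png

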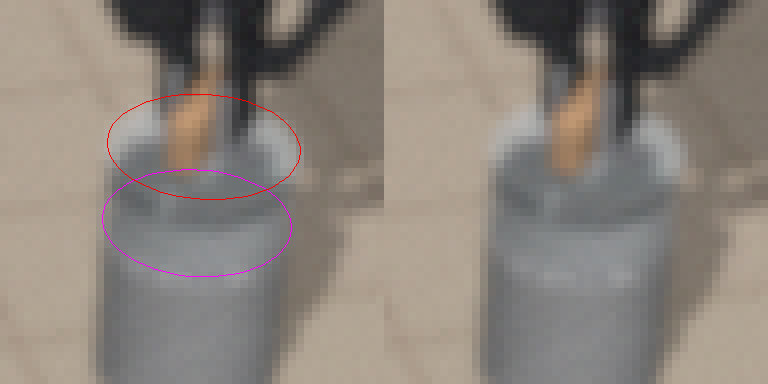

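```bash
python3 -m handwheel '[[[0,0,-0.002,0,0,0,0.005],[0,0,-0.004,0,0,0,0.005],[0,0,-0.004,0,0,0,0.005]]]' 80
```

```text
clock: 12.42
position: [0.4971, -0.2469, 0.1298]
ee_rot: [0.697, 0.717, 0.0, -0.0]
ft_force: [0.8, -0.9, -2.1]
grip_width: 0.173
```

```bash
python3 -m handwheel '[[[0,0.0005,-0.001,0,0,0,0.005],[0,0.0005,-0.001,0,0,0,0.005]]]' 80;python3 -m handwheel '[[[0,0,-0.001,0,0,0,0.005],[0,0,-0.001,0,0,0,0.005]]]' 80;python3 -m handwheel '[[[0,0,-0.001,0,0,0,0.005],[0,0,-0.001,0,0,0,0.005]]]' 80;python3 -m handwheel '[[[0,0,-0.001,0,0,0,0.005],[0,0,-0.001,0,0,0,0.005]]]' 80
```

```text
clock: 12.68
position: [0.4973, -0.2468, 0.1307]
ee_rot: [0.697, 0.717, -0.0, -0.0]
ft_force: [-0.5, -0.3, -3.4]
grip_width: 0.174
clock: 12.92
position: [0.4975, -0.2468, 0.1319]
ee_rot: [0.697, 0.717, -0.0, -0.0]
ft_force: [0.3, 0.6, -3.8]
grip_width: 0.176
clock: 13.18
position: [0.4975, -0.2468, 0.1331]
ee_rot: [0.697, 0.717, -0.0, -0.0]
ft_force: [-0.2, -0.9, -3.3]
grip_width: 0.17
clock: 13.42
position: [0.4978, -0.247, 0.1344]
ee_rot: [0.697, 0.717, 0.0, 0.0]
ft_force: [0.8, 0.6, -2.5]
grip_width: 0.175
```

```bash
python3 -m handwheel '[[[0,0,-0.001,0,0,0,0.005],[0,0,-0.002,0,0,0,0.005],[0,0,-0.002,0,0,0,0.005]]]' 80;python3 -m handwheel '[[[0,0,-0.001,0,0,0,0.005],[0,0,-0.002,0,0,0,0.005],[0,0,-0.002,0,0,0,0.005]]]' 80
python3 - <<'E'
from fit import *
I={n:manip.camera(n) for n in C};F=[manip.get_obs()["ft_force"] for _ in range(1)];print(F)
cv2.imwrite("pics/f.png",np.hstack([draw("side",[],(374,163),I=I),draw("top",[],(390,220),I=I)]))
E
```

```text
clock: 13.8
position: [0.498, -0.2471, 0.1365]
ee_rot: [0.697, 0.717, 0.0, 0.001]
ft_force: [0.3, 0.4, 0.5]
grip_width: 0.167
clock: 14.18
position: [0.4976, -0.2468, 0.1381]
ee_rot: [0.697, 0.717, -0.0, -0.0]
ft_force: [-0.0, 0.6, -0.9]
grip_width: 0.168
[array([-0.04242381,  0.69084617, -1.34500378])]
```

View pics/f.png

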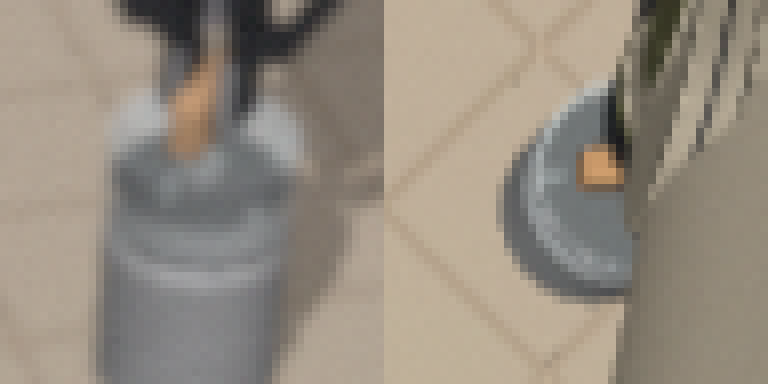

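```bash
python3 -m handwheel '[[[0,0,-0.003,0,0,0,0.005],[0,0,-0.007,0,0,0,0.005],[0,0,-0.012,0,0,0,0.005],[0,0,-0.018,0,0,0,0.005],[0,0,-0.024,0,0,0,0.005],[0,0,-0.03,0,0,0,0.005],[0,0,-0.036,0,0,0,0.005],[0,0,-0.04,0,0,0,0.005]]]' 80
python3 - <<'E'
from fit import *
I={n:manip.camera(n) for n in C};F=[manip.get_obs()["ft_force"] for _ in range(1)];print(F)
cv2.imwrite("pics/g.png",np.hstack([draw("side",[],(374,163),I=I),draw("top",[],(390,220),I=I)]))
E
```

```text
clock: 15.28
position: [0.4977, -0.2469, 0.1785]
ee_rot: [0.697, 0.717, 0.0, 0.0]
ft_force: [-0.3, -0.2, -0.5]
grip_width: 0.17
[array([-0.16423318,  0.19308854, -1.34178364])]
```

View pics/g.png

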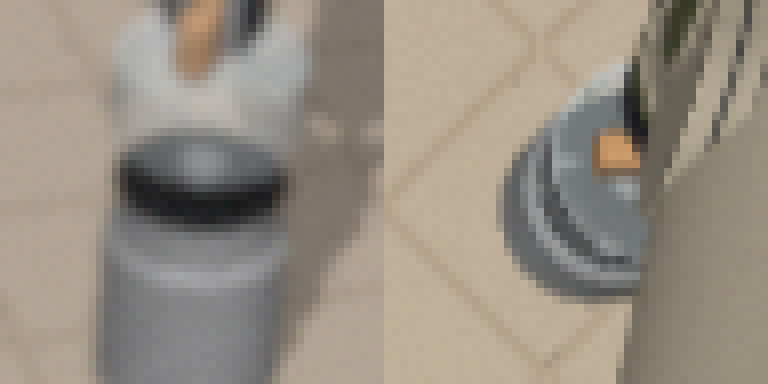

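The black inner lid stays on the mouth, with its black flange edge at about (200,205) in the crop, and the outer lid comes away alone. I'll go up to mid-band.

```bash
python3 -m handwheel '[[[0,0,-0.006,0,0,0,0.005],[0,0,-0.014,0,0,0,0.005],[0,0,-0.024,0,0,0,0.005],[0,0,-0.034,0,0,0,0.005],[0,0,-0.044,0,0,0,0.005],[0,0,-0.052,0,0,0,0.005],[0,0,-0.055,0,0,0,0.005],[0,0,-0.055,0,0,0,0.005]]]' 80
python3 -m handwheel '[[[0,0,0,0,0,0,0.005],[0,0,0,0,0,0,0.005],[0,0,0,0,0,0,0.005],[0,0,0,0,0,0,0.005]]]' 80
python3 - <<'E'
from fit import *
I={n:manip.camera(n) for n in C};o=manip.get_obs();print(o["ft_force"],o["position"],o["ee_rot"])
for n in C: cv2.imwrite(f"pics/h_{n}.png",I[n])
x,y,z=o["position"];r=z-.046;X,Y=.4982,-.247
q=[(circ(x,y,r,.0425),(255,0,255)),(circ(x,y,r+.041,.0425),(0,0,255)),(circ(X,Y,.106,.039),(0,255,0)),(circ(X,Y,.109,.039),(0,255,255)),(circ(X,Y,0,.042),(255,0,0))]
cv2.imwrite("pics/h.png",np.hstack([draw("side",k,(374,155),k=6,w=64,I=I) for k in (q,[])]))
E
```

```text
clock: 16.38
position: [0.4976, -0.2469, 0.2331]
ee_rot: [0.697, 0.717, -0.0, 0.0]
ft_force: [0.2, -0.5, -1.5]
grip_width: 0.171
clock: 16.88
position: [0.4976, -0.2469, 0.233]
ee_rot: [0.697, 0.717, -0.0, 0.0]
ft_force: [0.1, 0.3, -1.5]
grip_width: 0.172
[ 0.72276978  0.44332217 -1.74462166] [ 0.49760395 -0.24687147  0.23304651] [ 6.96769225e-01  7.17295368e-01 -3.01600524e-05  9.11150287e-06]
```

View pics/h.png

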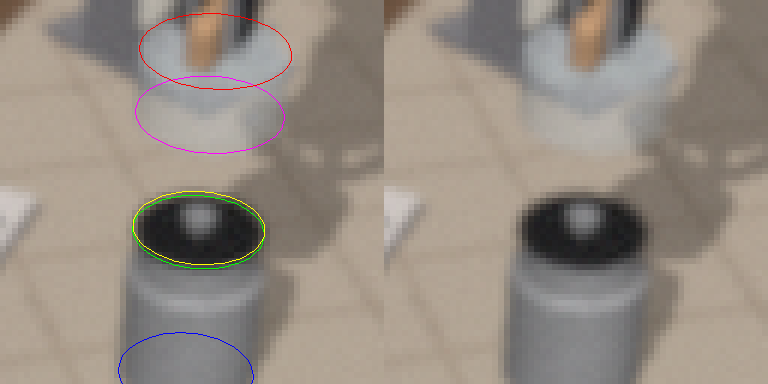

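View pics/h_side.png

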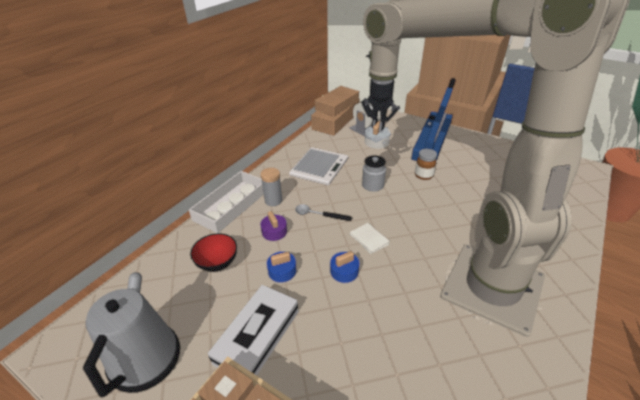

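View pics/h_top.png

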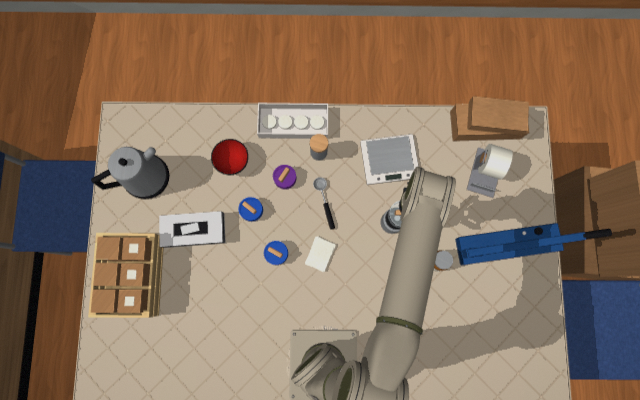

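The inner lid sits level at its home height: the black disc at crop (198,230) lies on the predicted flange outline. The outer lid hangs level, about 81 mm above the mouth, and the bystanders are where they were. I'll hand in now.

```bash
python3 - <<'E'
from fit import *
a=cv2.imread("pics/side0.png");b=cv2.imread("pics/h_side.png")
# canister body patch shift before/after
t=a[172:200,355:395];r=cv2.matchTemplate(b[166:206,349:401],t,cv2.TM_CCOEFF_NORMED);print(cv2.minMaxLoc(r))
print(manip.get_obs()["joint_velocities"].round(3)); print(manip.hand_in())
E
```

```text
(0.14083634316921234, 0.9934873580932617, (0, 0), (6, 6))
[ 0.001  0.     0.     0.001  0.001 -0.001 -0.001]
the job is handed in; nothing more can be done
None
```

The inner lid is seated in the canister, the outer lid is held level and still above it, and the job is handed in at about 17 s of the 42 s allowed.

- **Grasp and seating:** I took the nested pair by the oak handle and lowered it onto the canister. I pressed until it stopped hard at the expected home height, with a measured push of about 28 N. I saw no separate click in the force readings. I take it as seated from the hard stop, the push above the 8 to 15 N needed, and the images.
- **Drawing the outer lid off:** I pulled it straight up, and the inner lid stayed on the canister. In the side picture its flange lies on the predicted home outline, level. The pull readings peaked at only about 4 N, below the stated 5 to 8 N. They were taken only at the end of each step, so the true peak may have been missed.
- **Final hold:** the lower edge is about 81 mm above the mouth, with the wrist vertical and joint speeds near zero. The final force reading of 1.5 to 1.7 N is a little above the outer lid's own weight of about 1.2 N, but the picture shows the inner lid clearly left behind.
- **Canister and other things:** an image match on the canister gave zero pixel shift (about 3 mm per pixel), so it has not visibly moved. The bystanders and the blue and purple look-alikes look unmoved by eye. The amber jar's lower part is partly hidden by the arm in the top view, but it looks in place from the side.

While pressing there was a side force of about 10 N. I released it before pulling up.

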